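# Set a sine plate to 20 degrees on gauge blocks

## Robot

A 6-joint arm with a two-finger parallel gripper is mounted at the origin on the work surface; the furniture and walls round the work are solid. World frame = base frame: x ahead of the robot, y to its left, z up, the work surface at z = 0. Lengths are in mm, angles in degrees, forces in N, time in s.
With the tool pointing down it reaches from about 300 to 850 mm from the base axis. Payload 4.2 kg.
Tool frame: the origin (TCP) lies at the very end of the fingers, on their centre line; the grasp point (between the pads) lies 19 mm behind it (env.grasp_offset is the distance from the TCP to the grasp point, in mm); z points along the fingers, y is the line along which they close (so a half turn about z gives the same grasp; the last joint's range is limited). The gripper opens to 91 mm and grips with 3 to 60 N. Pads are 32 mm wide; open, the fingers measure 118 mm over their backs; the gripper's body (76 mm by 178 mm) begins 60 mm behind the grasp point.
Start: joints at [71.562, 18.312, 89.639, -0, 72.044, -1.146], TCP at [170.915, 549.028, 213.976] pointing down, gripper open.
Joint ranges: [-177.97, 177.97], [-48.28, 115.42], [12.27, 149.76], [-77.06, 257.06], [2.81, 150.46], [-146.56, 146.56]. Speed limits (degrees/s): [147.25, 147.25, 180, 180, 180, 180].

## Interface

Orientations are given as [roll, pitch, yaw] about the fixed x, y, z axes, in that order (R = Rz(yaw) Ry(pitch) Rx(roll)).
In Python, from workcell import env, eyes gives the robot as it stands.
- The arm moves only by the tool send_rows, never from a script. Its arguments are lists of equal length, an entry for each row: "grip": the opening, from -1 (shut) to 1 (fully open), so that 0 is half open; "xyz": the shift along the world's x, y, z in m, a list of three; "yaw": the turn about the world's z in degrees. A call has 1 to 8 rows; each row is the pose to reach, as a shift and turn from the pose commanded when the call began; what a row does not reach only later rows make up. A row lasts 1/12 s, in which the tool goes at most 41.7 mm and 7.16 degrees, less where a joint would pass 70% of its speed; a pose out of reach is approached as far as the arm can. A call with a gripper value outside its range is refused whole. The fingers move at their own pace and stop on an object; "grip_force" is the grip in N (left out, the last holds). Time passes only in rows, so rows that repeat a pose let the fingers close. It gives the time, the measured TCP pose, the force, the opening and the grip force at its end, in the units of the state.
- env.state(): the state, without advancing time (a new reading comes with each control period).
- eyes.grab_frame(name): name is "side" or "top"; returns a dict with "frame" (384x512x3 uint8, red, green, blue), "fx", "fy", "cx", "cy" (pixels), "D" ([k1, k2, p1, p2, k3] as OpenCV has them; the pictures are not rectified), "pose" (4x4, takes a point from camera to world coordinates). Camera axes: x right, y down, z forward; pixel columns grow to the right and rows downward; lengths in mm; the calibration is good to about 2 mm. A picture is of the moment at which its call begins. There is no depth.
- env.job_done(): hands the job in; it is judged then, once.
The state is a dict: "time_s": time; "qpos": joint angles; "qvel": joint speeds; "effort": joint torques, N m; "ee_pos": TCP position; "ee_rot": TCP orientation; "force": force on the tool from outside, world axes, zero at the start; "torque": the same for the moment, N m; "gripper_width": finger opening in mm; "gripper_force": force on a finger pad.
Only numpy, scipy, OpenCV 4.12 (cv2) and the standard library are available. Lean on these libraries where they do the work, as an engineer would, in place of code of your own. Each camera call takes 0.05 s, during which the arm holds its last target. There are 200 camera calls.

## Task

Set the sine plate to 20 degrees: lift its plate by the red ball (the stiff hinge holds it up), lay the two gauge blocks that together give that height flat on the base, one squarely on the other, under the raised front roller, and push the plate down onto them. Seat the roller on the stack with a steady push of about 15 N at the plate's front edge for half a second (well under 25 N at the roller, or the blocks are marked) and let go; do not disturb the dish, jar and bottle standing around.

Things in the scene. Friction and masses are not known exactly. Their poses are not given: they have to be found in the camera images.
- sine_base: steel base plate fixed to the bench, 180 mm (its x) x 90 mm (its y) x 12 mm thick; origin at the centre of its underside; its +x points to the hinge end and its -x to the open front end, where the blocks go in; its top is 12 mm over the origin. The front 53 mm of the base lie open in front of the level plate
- hinge_axis (a point): middle of the hinge axis, at x = 72 mm, y = 0, z = 20 mm in the base's frame; the axis runs along the base's y. The plate is aluminium, 105 mm long (from 4 mm to 109 mm in front of the hinge axis), 70 mm wide, its upper face 14 mm and its lower face 2 mm over the line of the two roller axes
- sine_plate (a joint): hinge angle of the plate in rad, 0 = level; grows as the front end rises, up to 0.62. The hinge is stiff (friction about 0.4 N m, plate 0.4 kg), so the plate stays where it is left; lifting at the ball takes about 8 to 13 N, pushing it down at the front edge takes about 4 to 6 N, and once the roller has met the stack the roller bears with about the push at the front edge less about 4 N.
- ball_knob (a point): centre of the red ball knob, 28 mm across, on a 10 mm thick stem upon the plate; it turns with the plate: 85 mm in front of the hinge axis and 42 mm over the roller line (28 mm over the plate's upper face)
- front_roller: steel roller under the plate's front end, 16 mm across and 70 mm long; origin at its middle on its axis, 100 mm in front of the hinge axis, along its y; it can turn about its axis. Level, its underside is at the height of the base's top; on a stack of height H the sine of the plate's angle is H / 100 mm
- block_14: loose gauge block of bare grey steel, 18 mm wide (its x) x 60 mm long (its y) x 14 mm thick (its z); origin at the centre of its underside; lies flat on the fixed 2 mm thick grey felt mat at the start
- block_20: loose gauge block of white ceramic, 18 mm wide (its x) x 60 mm long (its y) x 20 mm thick (its z); origin at the centre of its underside; lies flat on the fixed 2 mm thick grey felt mat at the start
- block_26: loose gauge block of yellow brass, 18 mm wide (its x) x 60 mm long (its y) x 26 mm thick (its z); origin at the centre of its underside; lies flat on the fixed 2 mm thick grey felt mat at the start
- petri_dish: loose petri dish with pink contents, 56 mm across, 13 mm high, lies between the mat and the sine plate; leave it alone
- screw_jar: loose white jar, 47 mm across, 58 mm high; leave it alone
- dye_bottle: loose brown bottle with black cap, 42 mm across, 90 mm high; leave it alone
Things that resemble listed ones, but are neither listed nor needed, are in the scene too. What is shaped like the block_14 but blue is not meant.

How it is judged (in metres and radians):
On the way, in this order (a step that is already met when the one before it is completed fails the run):
1. the plate is raised clear of the stack's height (more than 0.40 rad) (value of joint sine_plate above 0.4 rad), for 0.2 s.
2. the 14 mm and the 20 mm block lie flat on the base near its centre line, one on the other, while the plate is still up (((x of block_14 in the frame of sine_base between -0.06 and 0.01 m and y of block_14 in the frame of sine_base between -0.025 and 0.025 m and z of block_14 in the frame of sine_base between 0.009 and 0.015 m and angle between each of block_14, block_20's own z axis and vertical below 0.06 rad and x of block_20 in the frame of sine_base between -0.06 and 0.01 m and y of block_20 in the frame of sine_base between -0.025 and 0.025 m and z of block_20 in the frame of sine_base between 0.023 and 0.029 m) or (x of block_20 in the frame of sine_base between -0.06 and 0.01 m and y of block_20 in the frame of sine_base between -0.025 and 0.025 m and z of block_20 in the frame of sine_base between 0.009 and 0.015 m and angle between each of block_20, block_14's own z axis and vertical below 0.06 rad and x of block_14 in the frame of sine_base between -0.06 and 0.01 m and y of block_14 in the frame of sine_base between -0.025 and 0.025 m and z of block_14 in the frame of sine_base between 0.029 and 0.035 m)) and value of joint sine_plate above 0.365 rad and linear speed of each of block_14, block_20 below 0.01 m/s), for 0.2 s.
3. the roller is pressed onto the stack firmly (over 7 N) (((x of block_14 in the frame of sine_base between -0.06 and 0.01 m and y of block_14 in the frame of sine_base between -0.025 and 0.025 m and z of block_14 in the frame of sine_base between 0.009 and 0.015 m and angle between each of block_14, block_20's own z axis and vertical below 0.06 rad and x of block_20 in the frame of sine_base between -0.06 and 0.01 m and y of block_20 in the frame of sine_base between -0.025 and 0.025 m and z of block_20 in the frame of sine_base between 0.023 and 0.029 m) or (x of block_20 in the frame of sine_base between -0.06 and 0.01 m and y of block_20 in the frame of sine_base between -0.025 and 0.025 m and z of block_20 in the frame of sine_base between 0.009 and 0.015 m and angle between each of block_20, block_14's own z axis and vertical below 0.06 rad and x of block_14 in the frame of sine_base between -0.06 and 0.01 m and y of block_14 in the frame of sine_base between -0.025 and 0.025 m and z of block_14 in the frame of sine_base between 0.029 and 0.035 m)) and (contact force between front_roller and block_14 above 7 N or contact force between front_roller and block_20 above 7 N)), for 0.2 s.
At the end, for the whole second after the job is handed in: 14 and 20 mm blocks flat, one on the other, on the base (centres within 25 mm of its centre line, 60 mm in front of to 10 mm behind its origin); roller bears on the stack (over 0.5 N); plate at 20 degrees within 0.6 degree (0.3386 to 0.3595 rad); all at rest (((x of block_14 in the frame of sine_base between -0.06 and 0.01 m and y of block_14 in the frame of sine_base between -0.025 and 0.025 m and z of block_14 in the frame of sine_base between 0.009 and 0.015 m and angle between each of block_14, block_20's own z axis and vertical below 0.06 rad and x of block_20 in the frame of sine_base between -0.06 and 0.01 m and y of block_20 in the frame of sine_base between -0.025 and 0.025 m and z of block_20 in the frame of sine_base between 0.023 and 0.029 m) or (x of block_20 in the frame of sine_base between -0.06 and 0.01 m and y of block_20 in the frame of sine_base between -0.025 and 0.025 m and z of block_20 in the frame of sine_base between 0.009 and 0.015 m and angle between each of block_20, block_14's own z axis and vertical below 0.06 rad and x of block_14 in the frame of sine_base between -0.06 and 0.01 m and y of block_14 in the frame of sine_base between -0.025 and 0.025 m and z of block_14 in the frame of sine_base between 0.029 and 0.035 m)) and value of joint sine_plate between 0.3386 and 0.3595 rad and (contact force between front_roller and block_14 above 0.5 N or contact force between front_roller and block_20 above 0.5 N) and linear speed of each of block_14, block_20 below 0.01 m/s and velocity of joint sine_plate between -0.02 and 0.02 rad/s); the robot touches nothing.
It fails at once if the roller is pressed on a block with more than 25 N (contact force between front_roller and block_14 above 25 N or contact force between front_roller and block_20 above 25 N or contact force between front_roller and block_26 above 25 N).
It fails at once if the dish, jar or bottle is moved more than 25 mm (distance of any of petri_dish, screw_jar, dye_bottle from where it was at the start of the episode above 0.025 m).
It also fails if it takes over 69 s, if anything falls off the work surface, if the arm or the gripper's body presses on something with over 40 N, if the wrist force passes 120 N, or if a joint passes its speed limit or range.

## Working session

There is one attempt and no reset: what is moved stays moved. The work goes in short steps, Python scripts to look and compute and a tool call to move; the robot and the scene stay as the last step left them, time stands still between calls to the robot, and variables do not carry over. Pictures are saved under pics/ and viewed, at most 10 in all, crops included, and the job is handed in when it is done.

Besides the shell and the picture viewer there is one more tool, called as name(argument=value, ...) on one line, values as JSON. send_rows: Moves the arm, as the interface text tells. Its arguments: {"type":"object","properties":{"grip":{"type":"array"},"xyz":{"type":"array"},"yaw":{"type":"array"},"grip_force":{"type":"number"}},"required":["grip","xyz","yaw"]}

```bash
mkdir -p pics
cat > h.py <<'E'
import numpy as np, cv2
from workcell import env, eyes
def grab(n,f):
    g=eyes.grab_frame(n); cv2.imwrite('pics/'+f+'.png',g['frame'][:,:,::-1]); np.save('pics/'+f+'.npy',g,allow_pickle=True); return g
def load(f): return np.load('pics/'+f+'.npy',allow_pickle=True).item()
def K(g): return np.array([[g['fx'],0,g['cx']],[0,g['fy'],g['cy']],[0,0,1.]])
def px2w(g,uv,z):
    n=cv2.undistortPoints(np.array(uv,float).reshape(-1,1,2),K(g),np.array(g['D'],float)).reshape(-1,2)
    P=np.array(g['pose']); d=np.c_[n,np.ones(len(n))]@P[:3,:3].T; o=P[:3,3]
    z=np.broadcast_to(z,len(n)); return o+d*((z-o[2])/d[:,2])[:,None]
def w2px(g,X):
    P=np.linalg.inv(np.array(g['pose'])); 
    return cv2.projectPoints(np.array(X,float).reshape(-1,1,3),cv2.Rodrigues(P[:3,:3])[0],P[:3,3],K(g),np.array(g['D'],float))[0].reshape(-1,2)
def crop(f,x0,y0,x1,y1,s,o):
    im=cv2.imread('pics/'+f+'.png')[y0:y1,x0:x1]; cv2.imwrite('pics/'+o+'.png',cv2.resize(im,None,fx=s,fy=s,interpolation=cv2.INTER_CUBIC))
E
python3 - <<'E'
from h import *
for n in('top','side'):
    g=grab(n,n+'0'); print(np.round(np.array(g['pose']),2).tolist(),g['fx'])
a=cv2.imread('pics/top0.png');b=cv2.imread('pics/side0.png')
cv2.imwrite('pics/t.png',cv2.resize(a,(800,600),interpolation=cv2.INTER_CUBIC))
s=env.state();print({k:np.round(v,2).tolist() for k,v in s.items()},env.grasp_offset)
E
```

```text
[[-0.02, -1.0, 0.07, 310.59], [-1.0, 0.02, -0.02, -61.78], [0.02, -0.07, -1.0, 931.91], [0.0, 0.0, 0.0, 1.0]] 363.57208179990255
[[-0.98, -0.19, 0.09, 285.34], [-0.21, 0.87, -0.45, 411.01], [0.01, -0.46, -0.89, 976.99], [0.0, 0.0, 0.0, 1.0]] 350.18810704517637
{'time_s': 0.1, 'qpos': [71.56, 18.35, 89.7, -0.0, 72.04, -1.15], 'qvel': [0.07, -0.1, -0.19, -0.06, -0.04, -0.09], 'effort': [0.0, -41.33, -23.25, 0.07, 0.04, -0.0], 'ee_pos': [170.76, 548.58, 213.18], 'ee_rot': [-179.91, 0.0, 162.71], 'force': [0.58, -0.71, -0.89], 'torque': [-0.02, 0.03, -0.01], 'gripper_force': 0.0, 'gripper_width': 91.41} 18.8
```

View pics/t.png

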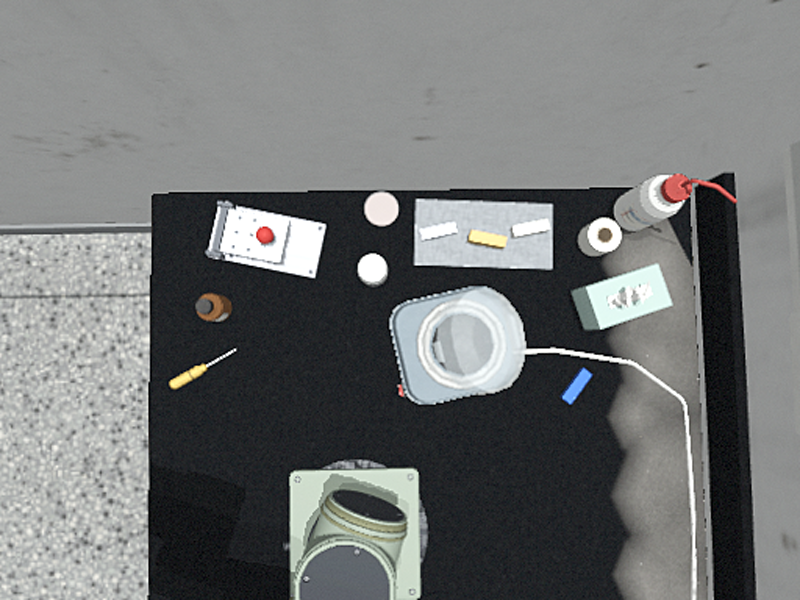

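View pics/side0.png

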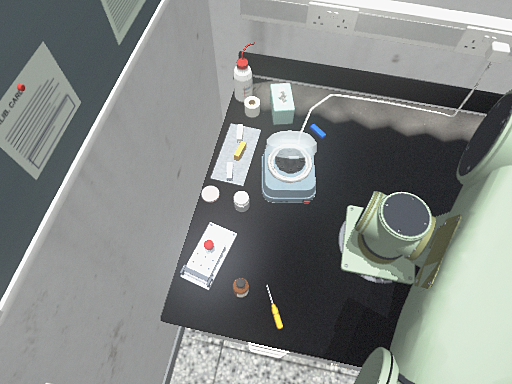

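The top view shows the sine plate at (265,240) with its ball at (265,235) and its front to the right. The dish is at (381,209), the jar at (372,268), the bottle at (212,307) and the mat at (483,234). There are two pale blocks on the mat, at (438,231) and (530,228), with brass at (488,239). The blue decoy is at (577,386). I'll enlarge to tell the pale ones apart.

Run:
```python
from h import *
crop('top0',260,120,360,180,8,'a'); crop('side0',200,110,270,190,5,'b'); crop('top0',125,120,225,190,8,'c')
a=cv2.imread('pics/a.png');b=cv2.imread('pics/b.png')
b=cv2.imread('pics/b.png')
cv2.imwrite('pics/a2.png',cv2.resize(a,(800,480)))
cv2.imwrite('pics/b2.png',b)
```

```text
(no output)
```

View pics/a2.png

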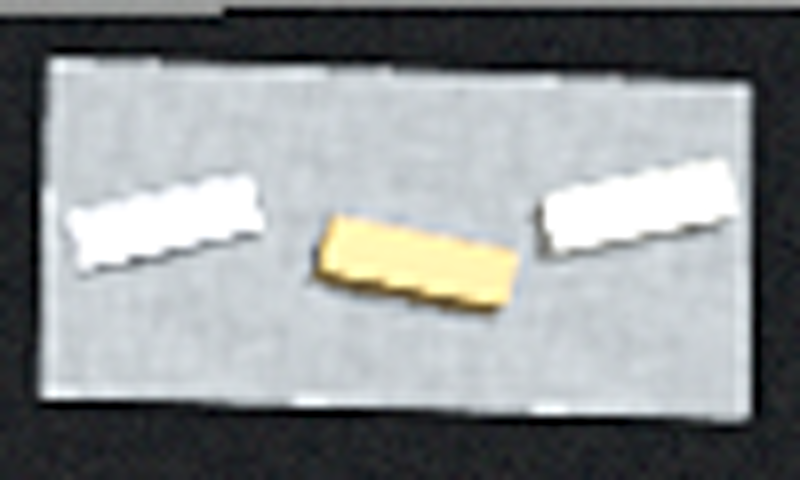

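View pics/c.png

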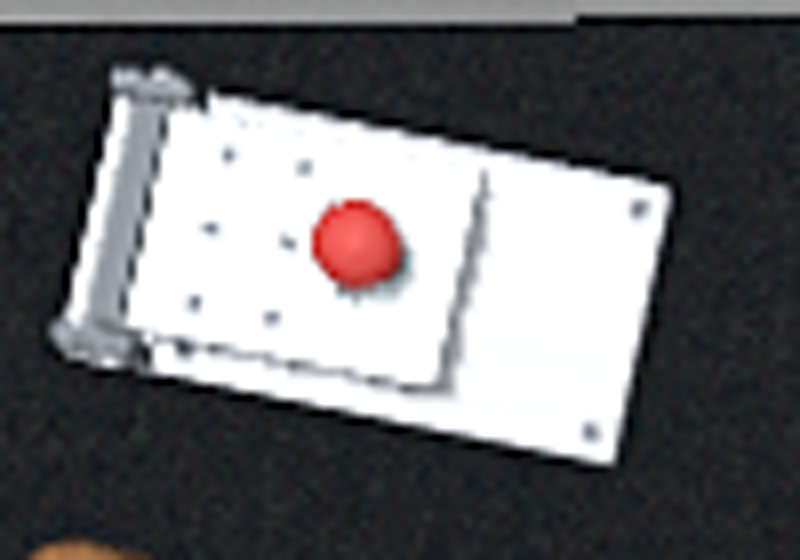

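View pics/b2.png

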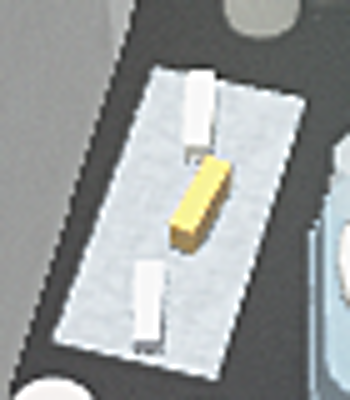

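Both pale blocks are saturated; they sit at (165,222) and (640,205) in the crop. Between them, they are the steel and the ceramic, since brass is in the middle at (418,262) and the blue decoy is off the mat. Both are needed and either stacking order counts, so I don't need to know yet which is which. In the base crop, the front corners are at (670,185) and (615,465), and the ball is at (355,245).

```bash
cat > m.py <<'E'
from h import *
from scipy.optimize import least_squares
g=load('top0')
def un(p,o): return (np.array(p,float)+.5)/8-.5+np.array(o)
def fit(model,px,x0):
    model=np.array(model,float)
    def f(p):
        c,s=np.cos(p[2]),np.sin(p[2]); R=np.array([[c,-s,0],[s,c,0],[0,0,1]])
        return (w2px(g,model@R.T+[p[0],p[1],0])-px).ravel()
    r=least_squares(f,x0,x_scale=[10,10,.1]); return np.r_[r.x[:2],np.degrees(r.x[2])],np.round(r.fun.reshape(-1,2),2)
b,res=fit([[-90,-45,12],[-90,45,12],[-13,0,62],[-37,-35,34],[-37,35,34]],un([[670,185],[615,465],[355,245],[485,175],[447,390]],(125,120)),[500,250,1.36])
print('base',b.round(1),res.tolist())
for n,c,h,y in(('L',[[68,212],[250,175],[265,235],[82,272]],18,0),('R',[[540,198],[725,160],[740,212],[555,250]],20,0),('B',[[335,215],[518,250],[500,305],[320,275]],28,0)):
    # image right = block +y ~ world -y => yaw~180 ; TL=(9?)..
    v,res=fit([[-9,-30,h],[-9,30,h],[9,30,h],[9,-30,h]],un(c,(260,120)),[500,-100,np.pi])
    print(n,v.round(1),res.tolist())
for n,p,z in(('dish',(381,209),10),('jar',(372,268),58),('bottle',(206,304),90)): print(n,px2w(g,np.array(p)*.64,z).round(0))
hs=load('side0')
c,s=np.cos(np.radians(b[2])),np.sin(np.radians(b[2]))
print('side ball px',w2px(hs,[b[0]-13*c,b[1]-13*s,62]))
E
python3 m.py
python3 - <<'E'
import sys;sys.path.insert(0,'.')
import os;os.chdir('.')
from h import *
f=load('side0')['frame'].astype(int); m=(f[...,0]>150)&(f[...,1]<80); y,x=np.nonzero(m[200:280,180:250]);print('side red',x.mean()+180,y.mean()+200)
f=load('top0')['frame'].astype(int); m=(f[...,0]>150)&(f[...,1]<90); y,x=np.nonzero(m[130:170,150:190]);print('top red',x.mean()+150,y.mean()+130)
E
```

```text
base [474.3 139.7  78.6] [[-0.48, 0.07], [-0.37, -0.5], [1.57, 0.72], [-0.01, -0.41], [-0.78, 0.1]]
L [ 484.9 -142.2  191. ] [[0.05, 0.37], [0.27, 0.29], [-0.1, -0.38], [-0.22, -0.28]]
R [ 488.7 -293.8  191.2] [[0.36, -0.16], [-0.08, -0.15], [-0.35, 0.15], [0.07, 0.16]]
B [ 470.  -220.7  168.5] [[-0.64, 0.11], [-0.2, 0.15], [0.85, 0.21], [-0.0, -0.46]]
dish [[523. -50.  10.]]
jar [[420. -35.  58.]]
bottle [[366. 210.  90.]]
side ball px [[208.73577137 243.88028529]]
side red 206.0 240.5
top red 169.26153846153846 150.36923076923077
```

Run:
```python
from h import *
from scipy.optimize import least_squares
t,s=load('top0'),load('side0')
r=least_squares(lambda X:np.r_[w2px(t,X)[0]-[169.26,150.37],w2px(s,X)[0]-[206,240.5]],[470,130,60]);print(r.x.round(1),r.fun.round(2))
print(px2w(t,[[169.26,150.37]],[62]),px2w(s,[[206,240.5]],[62]))
# base front corners
print(px2w(t,(np.array([[670,185],[615,465]])+.5)/8-.5+[125,120],12))
crop('side0',170,215,245,295,7,'d')
```

```text
[472.8 125.8  82. ] [-0.07 -1.46  1.62  0.41]
[[473.08381084 130.00479713  62.        ]] [[481.69694248 119.18281214  62.        ]]
[[500.86358057  41.41774471  12.        ]
 [411.16398351  59.43132709  12.        ]]
```

View pics/d.png

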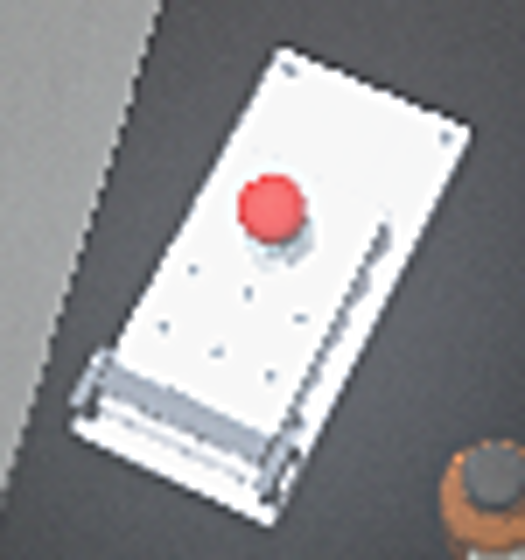

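```bash
cat > f.py <<'E'
from h import *
from scipy.optimize import least_squares
t,s=load('top0'),load('side0')
T=lambda p:(np.array(p,float)+.5)/8-.5+[125,120]
S=lambda p:(np.array(p,float)+.5)/7-.5+[170,215]
base=np.array([[-90,-45,12],[-90,45,12]]);back=np.array([[90,-45,12],[90,45,12]])
tp=np.r_[T([[670,185],[615,465]]),[[169.26,150.37]],T([[485,175],[447,390]])]
sp=np.r_[S([[280,45],[470,130],[70,430],[272,525]]),[[206,240.5]]]
def tip(a,pts):
    c,q=np.cos(a),np.sin(a); p=np.array(pts,float) # (front, y, up)
    return np.c_[72-(p[:,0]*c-p[:,2]*q),p[:,1],20+p[:,0]*q+p[:,2]*c]
def res(p):
    c,q=np.cos(p[2]),np.sin(p[2]);W=lambda X:X@np.array([[c,-q,0],[q,c,0],[0,0,1]]).T+[p[0],p[1],0]
    pl=tip(p[3],[[85,0,42],[109,-35,14],[109,35,14]])
    return np.r_[(w2px(t,W(np.r_[base,pl]))+p[4:6]-tp).ravel(),(w2px(s,W(np.r_[base,back,pl[:1]]))+p[6:8]-sp).ravel(),p[4:8]/2]
r=least_squares(res,[474,139,1.37,0.1,0,0,0,0],x_scale=[10,10,.1,.1,1,1,1,1])
print(r.x.round(3),np.degrees(r.x[2]));print(r.fun.reshape(-1,2).round(2).tolist())
E
python3 f.py
```

```text
[ 4.74969e+02  1.37916e+02  1.36800e+00  5.60000e-02 -1.50000e-02
  5.01000e-01 -1.15000e-01  1.00000e-01] 78.36925079954278
[[0.27, 0.48], [0.22, -0.12], [0.55, 0.23], [-0.05, -0.69], [-0.99, -0.02], [-0.72, -0.43], [-0.53, -1.11], [-0.38, -0.63], [-0.31, -0.9], [1.97, 3.04], [-0.01, 0.25], [-0.06, 0.05]]
```

```bash
cat >> f.py <<'E'
p=r.x;c,q=np.cos(p[2]),np.sin(p[2]);W=lambda X:np.array(X,float)@np.array([[c,-q,0],[q,c,0],[0,0,1]]).T+[p[0],p[1],0]
for a in(0,.05,.1,.15,.2,.25):
    P=W(tip(a,[[85,0,42],[109,-35,14],[109,35,14]]))
    print(a,'ball z',P[0].round(0),'side',((w2px(s,P)-[170,215])*7).round(0).tolist(),'top',((w2px(t,P)-[125,120])*8).round(0).tolist())
E
python3 f.py
```

```text
[ 4.74969e+02  1.37916e+02  1.36800e+00  5.60000e-02 -1.50000e-02
  5.01000e-01 -1.15000e-01  1.00000e-01] 78.36925079954278
[[0.27, 0.48], [0.22, -0.12], [0.55, 0.23], [-0.05, -0.69], [-0.99, -0.02], [-0.72, -0.43], [-0.53, -1.11], [-0.38, -0.63], [-0.31, -0.9], [1.97, 3.04], [-0.01, 0.25], [-0.06, 0.05]]
0 ball z [472. 125.  62.] side [[271.0, 198.0], [229.0, 136.0], [383.0, 202.0]] top [[370.0, 245.0], [488.0, 167.0], [443.0, 385.0]]
0.05 ball z [473. 127.  66.] side [[267.0, 199.0], [226.0, 133.0], [381.0, 200.0]] top [[360.0, 241.0], [482.0, 162.0], [436.0, 383.0]]
0.1 ball z [473. 130.  70.] side [[263.0, 201.0], [223.0, 131.0], [379.0, 198.0]] top [[349.0, 237.0], [475.0, 158.0], [430.0, 380.0]]
0.15 ball z [474. 132.  74.] side [[259.0, 203.0], [220.0, 129.0], [377.0, 196.0]] top [[337.0, 233.0], [468.0, 154.0], [422.0, 376.0]]
0.2 ball z [474. 135.  78.] side [[254.0, 206.0], [217.0, 128.0], [374.0, 195.0]] top [[325.0, 229.0], [459.0, 149.0], [413.0, 373.0]]
0.25 ball z [475. 138.  82.] side [[249.0, 210.0], [213.0, 127.0], [371.0, 195.0]] top [[312.0, 225.0], [450.0, 144.0], [403.0, 370.0]]
```

```bash
sed -i 's/\[\[206,240.5\]\]/[[208.4,244.3]]/' f.py; python3 f.py | head -3; sed 's/p\[3\],\[\[85/0*p[3],[[85/' f.py > f0.py; python3 f0.py|head -5
```

```text
[ 4.73786e+02  1.39197e+02  1.36600e+00  4.60000e-02  3.71000e-01
 -5.20000e-02  5.00000e-02  3.45000e-01] 78.24017197109087
[[0.18, 0.48], [0.04, -0.14], [0.67, 0.28], [0.01, -0.62], [-0.99, 0.01], [-0.21, 0.28], [-0.03, -0.33], [0.01, 0.1], [0.07, -0.1], [0.15, -0.03], [0.19, -0.03], [0.03, 0.17]]
[ 4.74365e+02  1.40229e+02  1.36500e+00 -5.02700e+00  2.92000e-01
 -8.50000e-02  2.38000e-01  9.00000e-02] 78.20836840224568
[[-0.3, 0.25], [-0.46, -0.37], [1.33, 0.46], [0.17, -0.4], [-0.81, 0.08], [-0.29, 0.3], [-0.11, -0.28], [-0.13, 0.14], [-0.07, -0.02], [0.53, -0.16], [0.15, -0.04], [0.12, 0.04]]
0 ball z [472. 128.  62.] side [[271.0, 203.0], [229.0, 141.0], [384.0, 208.0]] top [[362.0, 247.0], [481.0, 169.0], [435.0, 388.0]]
0.05 ball z [472. 130.  66.] side [[267.0, 205.0], [227.0, 138.0], [382.0, 206.0]] top [[352.0, 243.0], [475.0, 165.0], [429.0, 385.0]]
```

Run:
```python
from h import *
t,s=load('top0'),load('side0')
print('edge top',px2w(t,np.array([[160,195],[300,193],[400,190],[600,189]])*.64,0).round(0).tolist())
print('edge side',px2w(s,[[165,318],[200,190],[240,60]],0).round(0).tolist())
print('roll top z0..60',[px2w(t,[[599*.64,237*.64]],z).round(0).tolist() for z in(0,40,60)],'side',[px2w(s,[[252,105]],z).round(0).tolist() for z in(0,40,60)])
print('bottle base side',px2w(s,[[243,98]],0).round(0),'box side',px2w(s,[[284,122]],0).round(0))
crop('side0',150,40,310,160,5,'e')
```

```text
edge top [[555.0, 318.0, 0.0], [554.0, 85.0, 0.0], [557.0, -82.0, 0.0], [556.0, -419.0, 0.0]]
edge side [[543.0, 333.0, 0.0], [559.0, -58.0, 0.0], [569.0, -648.0, 0.0]]
roll top z0..60 [[[474.0, -414.0, 0.0]], [[467.0, -399.0, 40.0]], [[464.0, -391.0, 60.0]]] side [[[473.0, -433.0, 0.0]], [[466.0, -399.0, 40.0]], [[462.0, -381.0, 60.0]]]
bottle base side [[ 513. -459.    0.]] box side [[ 347. -382.    0.]]
```

View pics/e.png

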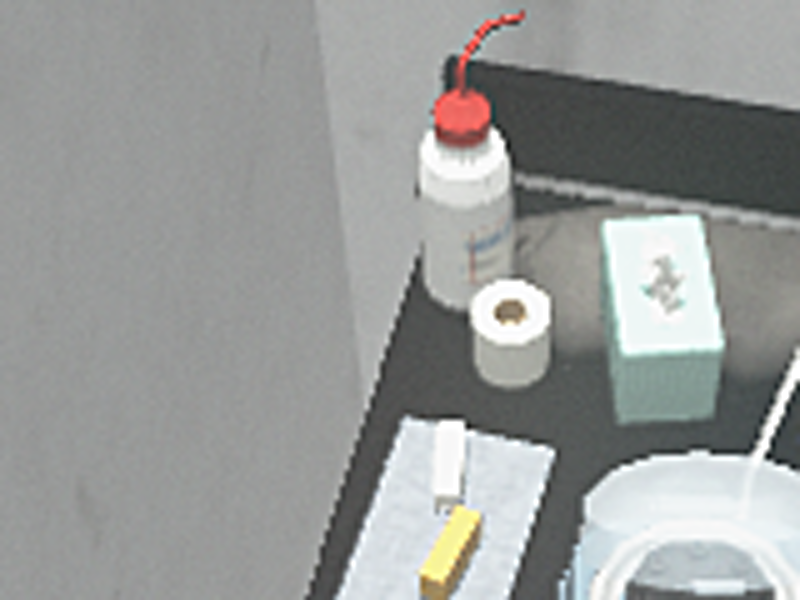

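Run:
```python
from h import *
t,s=load('top0'),load('side0')
for z in(-700,-800,-900,-1000): print(z,px2w(t,np.array([[30,233],[140,233]])*.64,z).round(0).tolist(), px2w(s,[[185,345],[250,345]],z).round(0).tolist())
```

```text
-700 [[632.0, 981.0, -700.0], [627.0, 659.0, -700.0]] [[604.0, 367.0, -700.0], [323.0, 306.0, -700.0]]
-800 [[652.0, 1045.0, -800.0], [646.0, 703.0, -800.0]] [[623.0, 364.0, -800.0], [325.0, 300.0, -800.0]]
-900 [[672.0, 1109.0, -900.0], [665.0, 747.0, -900.0]] [[642.0, 362.0, -900.0], [327.0, 293.0, -900.0]]
-1000 [[691.0, 1173.0, -1000.0], [685.0, 791.0, -1000.0]] [[661.0, 359.0, -1000.0], [330.0, 287.0, -1000.0]]
```

The crop shows the two pale blocks and the brass lying on the mat. The roll, at (510,330), is about 40 mm tall, so it is no obstacle to the gripper body. Moving to above the ball.

send_rows(grip=[0.3,0.3,0.3,0.3,0.3,0.3,0.3,0.3], xyz=[[0.02,-0.026,0],[0.04,-0.052,0],[0.06,-0.08,0],[0.08,-0.107,0],[0.1,-0.135,0],[0.12,-0.162,0],[0.14,-0.19,0],[0.16,-0.217,0]], yaw=[-6,-12,-18,-24,-30,-36,-42,-48])

```text
time_s: 0.77
ee_pos: [331.3, 330.3, 213.7]
ee_rot: [-180.0, 0.0, 114.4]
force: [-0.1, 0.0, -0.5]
gripper_width: 59.2
gripper_force: 0.0
```

send_rows(grip=[0.3,0.3,0.3,0.3,0.3,0.3,0.3,0.3], xyz=[[0.02,-0.026,-0.01],[0.04,-0.052,-0.02],[0.06,-0.08,-0.03],[0.08,-0.107,-0.04],[0.1,-0.135,-0.05],[0.12,-0.162,-0.06],[0.14,-0.203,-0.074],[0.14,-0.203,-0.074]], yaw=[-6,-12,-18,-24,-30,-36.5,-36.5,-36.5])

```text
time_s: 1.43
ee_pos: [471.9, 124.4, 137.9]
ee_rot: [-179.9, 0.2, 78.0]
force: [0.1, 0.1, 0.2]
gripper_width: 59.3
gripper_force: 0.0
```

Run:
```python
from h import *
grab('side','s1');grab('top','t1')
a=cv2.imread('pics/s1.png')[190:300,150:270];b=cv2.imread('pics/t1.png')[90:200,110:230]
cv2.imwrite('pics/f.png',cv2.resize(np.hstack([a,b]),None,fx=3.3,fy=3.3,interpolation=cv2.INTER_CUBIC))
s=env.state();print({k:np.round(s[k],1).tolist() for k in('time_s','ee_pos','ee_rot','force','gripper_width')})
```

```text
{'time_s': 1.5, 'ee_pos': [470.8, 127.5, 139.0], 'ee_rot': [-179.9, 0.1, 78.0], 'force': [-0.4, -0.4, -0.1], 'gripper_width': 59.2}
```

View pics/f.png

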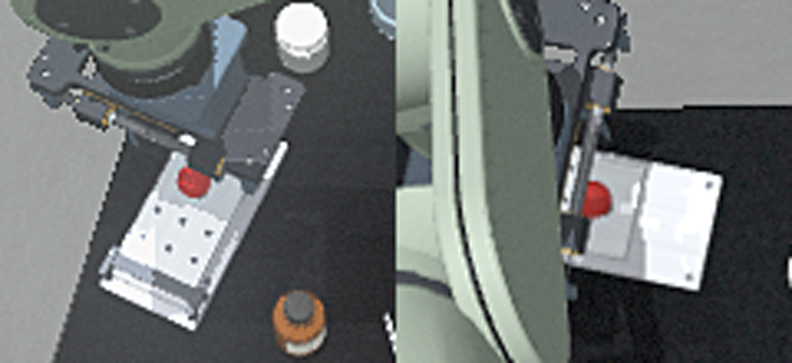

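send_rows(grip=[0.3,0.3,0.3,0.3,0.3,0.3,0.3], xyz=[[0,0,-0.02],[0,0,-0.04],[0,0,-0.06],[0,0,-0.08],[0,0,-0.095],[0,0,-0.095],[0,0,-0.095]], yaw=[0,0,0,0,0,0,0])

```text
time_s: 2.12
ee_pos: [470.2, 130.2, 45.0]
ee_rot: [-179.9, 0.0, 78.3]
force: [0.3, -0.4, -0.3]
gripper_width: 59.4
gripper_force: 0.0
```

send_rows(grip=[-0.3,-0.5,-0.5,-0.5,-0.5,-0.5], xyz=[[0,0,0],[0,0,0],[0,0,0],[0,0,0],[0,0,0],[0,0,0]], yaw=[0,0,0,0,0,0], grip_force=15)

```text
time_s: 2.62
ee_pos: [473.3, 128.8, 45.7]
ee_rot: [179.7, -0.1, 78.2]
force: [3.9, -1.6, -1.4]
gripper_width: 27.2
gripper_force: 15.0
```

send_rows(grip=[-0.6,-0.6,-0.6,-0.6,-0.6,-0.6,-0.6,-0.6], xyz=[[0,0,0],[0.0006,0.0026,0.005],[0.0011,0.0055,0.0099],[0.0018,0.0088,0.0146],[0.0025,0.0121,0.019],[0.0033,0.016,0.0232],[0.0041,0.0198,0.0272],[0.005,0.024,0.031]], yaw=[0,0,0,0,0,0,0,0], grip_force=45)

```text
time_s: 3.28
ee_pos: [478.6, 153.0, 75.1]
ee_rot: [179.7, -0.1, 78.2]
force: [9.6, -0.6, -16.4]
gripper_width: 26.0
gripper_force: 45.0
```

send_rows(grip=[-0.6,-0.6,-0.6,-0.6,-0.6,-0.6], xyz=[[0.001,0.0044,0.0035],[0.0012,0.006,0.0046],[0.0012,0.006,0.0046],[0.0012,0.006,0.0046],[0.0012,0.006,0.0046],[0.0012,0.006,0.0046]], yaw=[0,0,0,0,0,0])

```text
time_s: 3.78
ee_pos: [480.0, 159.2, 79.9]
ee_rot: [179.7, -0.1, 78.2]
force: [9.0, 1.2, -12.0]
gripper_width: 25.9
gripper_force: 45.0
```

Run:
```python
from h import *
grab('side','s2');grab('top','t2')
a=cv2.imread('pics/s2.png')[190:300,150:270];b=cv2.imread('pics/t2.png')[90:200,110:230]
cv2.imwrite('pics/g.png',cv2.resize(np.hstack([a,b]),None,fx=3.3,fy=3.3,interpolation=cv2.INTER_CUBIC))
s=env.state();print({k:np.round(s[k],1).tolist() for k in('time_s','ee_pos','ee_rot','force','gripper_width')})
```

```text
{'time_s': 3.9, 'ee_pos': [480.0, 159.2, 79.8], 'ee_rot': [179.7, -0.1, 78.2], 'force': [9.0, 2.0, -11.9], 'gripper_width': 26.1}
```

send_rows(grip=[-0.1,0.2,0.3,0.3,0.3,0.3,0.3,0.3], xyz=[[0,0,0],[0,0,0],[0,0,0],[0,0,0],[0,0,0.02],[0,0,0.05],[0,0,0.085],[0,0,0.12]], yaw=[0,0,0,0,0,0,0,0])

```text
time_s: 4.55
ee_pos: [476.2, 158.8, 201.8]
ee_rot: [-179.9, 0.0, 78.2]
force: [1.1, 0.8, 0.2]
gripper_width: 59.2
gripper_force: 0.0
```

send_rows(grip=[0.54,0.54,0.54,0.54,0.54,0.54,0.54,0.54], xyz=[[0.003,-0.04,0],[0.005,-0.08,0],[0.007,-0.12,0],[0.009,-0.16,0],[0.011,-0.2,0],[0.013,-0.24,0],[0.014,-0.28,0],[0.014,-0.301,0]], yaw=[-7,-14,-21,-28,-35,-42,-49,-56])

```text
time_s: 5.22
ee_pos: [490.7, -145.7, 200.9]
ee_rot: [179.9, 0.0, 21.7]
force: [-0.5, 0.2, 0.2]
gripper_width: 70.2
gripper_force: 0.0
```

Run:
```python
from h import *
grab('side','s3');grab('top','t3')
f=lambda n,r,c:cv2.imread('pics/'+n+'.png')[r:r+110,c:c+120]
cv2.imwrite('pics/g.png',cv2.resize(np.vstack([np.hstack([f('s3',190,150),f('t3',90,110)]),np.hstack([f('s3',90,170),f('t3',90,240)])]),None,fx=2.7,fy=2.7,interpolation=cv2.INTER_CUBIC))
s=env.state();print({k:np.round(s[k],1).tolist() for k in('time_s','ee_pos','ee_rot','force','gripper_width')})
```

```text
{'time_s': 5.3, 'ee_pos': [490.8, -145.0, 200.6], 'ee_rot': [179.9, 0.0, 21.9], 'force': [0.2, 0.8, 0.7], 'gripper_width': 70.4}
```

View pics/g.png

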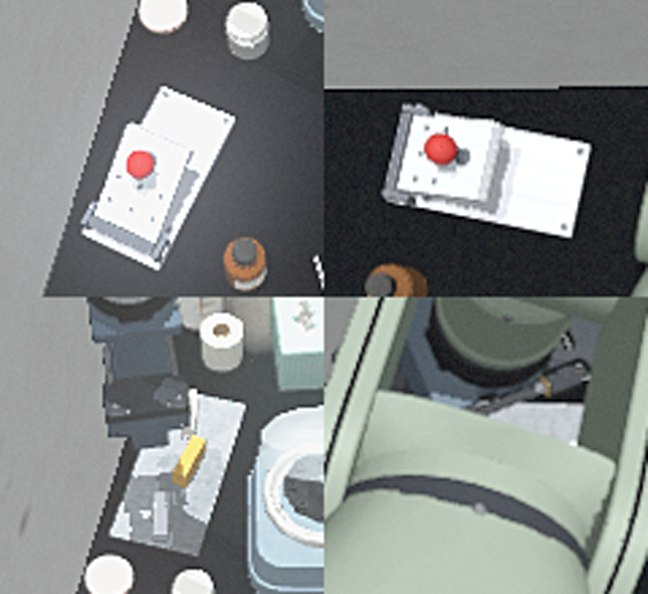

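```bash
python3 f0.py >/dev/null
python3 - <<'E'
import io,contextlib
with contextlib.redirect_stdout(io.StringIO()):
    from f0 import *
t3=load('t3')
for a in(.4,.44,.48,.52): print(a,w2px(t,W(tip(a,[[85,0,42]]))).round(1),w2px(s,W(tip(a,[[85,0,42]]))).round(1))
for n in('t3','s3'):
    fr=load(n)['frame'].astype(int);m=((fr[...,0]>130)&(fr[...,0]>2*fr[...,1])&(fr[...,0]>2*fr[...,2])).astype('uint8')
    N,_,st,c=cv2.connectedComponentsWithStats(m);print(n,[(st[i,4],c[i].round(1)) for i in range(1,N) if st[i,4]>30])
print('L from side',[px2w(s,[[229.3,171.5]],z).round(1) for z in(16,22)],w2px(s,[[484.9,-142.2,16],[488.7,-293.8,22]]).round(1))
crop('side0',215,115,255,190,8,'h')
E
```

```text
0.4 [[157.8 146.8]] [[203.4 247.9]]
0.44 [[156.3 146.3]] [[202.8 248.6]]
0.48 [[154.8 145.9]] [[202.1 249.4]]
0.52 [[153.2 145.5]] [[201.4 250.1]]
t3 [(np.int32(275), array([439.3, 119.9])), (np.int32(101), array([152.8, 144.8]))]
s3 [(np.int32(34), array([20. , 86.7])), (np.int32(72), array([201.2, 250.2]))]
L from side [array([[ 482.1, -134.7,   16. ]]), array([[ 480.9, -131.3,   22. ]])] [[229.  169.4]
 [238.8 130.8]]
```

View pics/h.png

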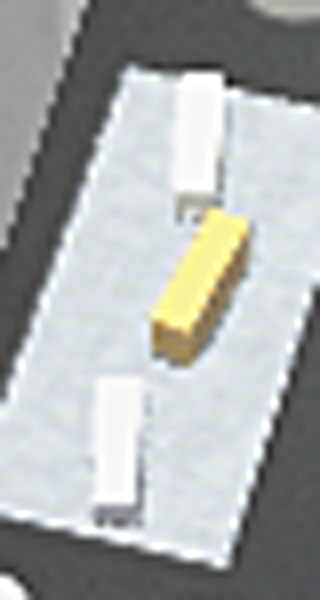

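The plate is held at about 0.5 rad. In the crop, the near pale block (front face at (118,517)) has a low grey side, so it is the 14 mm steel. The far one (front at (195,205)) has the taller cream side, so it is the 20 mm ceramic. Grasping the 14 by its ends.

send_rows(grip=[0.54,0.54,0.54,0.54,0.54,0.54,0.54,0.54], xyz=[[0,0.003,-0.03],[0,0.003,-0.065],[0,0.003,-0.1],[0,0.003,-0.135],[0,0.003,-0.165],[0,0.003,-0.18],[0,0.003,-0.19],[0,0.003,-0.195]], yaw=[-6,-11,-11,-11,-11,-11,-11,-11])

```text
time_s: 5.98
ee_pos: [490.4, -137.9, 4.5]
ee_rot: [-179.9, 0.1, 11.3]
force: [0.6, -0.7, 1.0]
gripper_width: 70.4
gripper_force: 0.0
```

send_rows(grip=[0.54,0.45,0.35,0.25,0.2,0.2,0.2,0.2], xyz=[[0,0,0],[0,0,0],[0,0,0],[0,0,0],[0,0,0],[0,0,0],[0,0,0],[0,0,0]], yaw=[0,0,0,0,0,0,0,0], grip_force=20)

```text
time_s: 6.65
ee_pos: [492.1, -139.2, 6.8]
ee_rot: [179.9, -0.1, 11.2]
force: [0.4, -0.4, 6.2]
gripper_width: 60.0
gripper_force: 20.0
```

send_rows(grip=[0.2,0.2,0.2,0.2,0.2,0.2,0.2,0.2], xyz=[[0,0,0.005],[0,0,0.02],[0,0,0.045],[0,0,0.075],[0,0.01,0.105],[0,0.03,0.105],[-0.002,0.055,0.105],[-0.004,0.08,0.105]], yaw=[0,0,0,0,6,12,18,24])

```text
time_s: 7.32
ee_pos: [486.9, -58.4, 111.4]
ee_rot: [180.0, -0.0, 35.4]
force: [0.7, 0.1, -1.3]
gripper_width: 59.9
gripper_force: 20.0
```

send_rows(grip=[0.2,0.2,0.2,0.2,0.2,0.2,0.2,0.2], xyz=[[-0.004,0.025,0],[-0.008,0.05,0],[-0.012,0.075,0],[-0.016,0.1,0],[-0.019,0.125,0],[-0.0217,0.145,0],[-0.0217,0.152,-0.02],[-0.0217,0.152,-0.045]], yaw=[6,12,18,24,30,36,43,43])

```text
time_s: 7.98
ee_pos: [466.8, 95.0, 66.9]
ee_rot: [179.7, -0.1, 78.6]
force: [0.1, -0.2, -1.4]
gripper_width: 59.9
gripper_force: 20.0
```

Run:
```python
from h import *
grab('side','s4');grab('top','t4')
f=lambda n,r,c:cv2.imread('pics/'+n+'.png')[r:r+110,c:c+120]
cv2.imwrite('pics/i.png',cv2.resize(np.hstack([f('s4',190,150),f('t4',90,110)]),None,fx=3.3,fy=3.3,interpolation=cv2.INTER_CUBIC))
s=env.state();print({k:np.round(s[k],1).tolist() for k in('time_s','ee_pos','ee_rot','force','gripper_width','gripper_force')})
```

```text
{'time_s': 8.1, 'ee_pos': [462.1, 92.9, 63.0], 'ee_rot': [-179.6, 0.2, 78.3], 'force': [-0.5, -1.1, -1.3], 'gripper_width': 59.5, 'gripper_force': 20.0}
```

send_rows(grip=[0.2,0.2,0.2,0.2,0.2,0.2,0.2,0.2], xyz=[[0,0,-0.015],[0,0,-0.03],[0,0,-0.04],[0,0,-0.045],[0,0,-0.047],[0,0,-0.0485],[0,0,-0.0485],[0,0,-0.0485]], yaw=[0,0,0,0,0,0,0,0])

```text
time_s: 8.75
ee_pos: [465.9, 93.0, 17.8]
ee_rot: [179.9, -0.0, 78.2]
force: [-0.3, 0.8, -1.1]
gripper_width: 59.9
gripper_force: 20.0
```

send_rows(grip=[0.2,0.2,0.2], xyz=[[0,0,-0.001],[0,0,-0.001],[0,0,-0.001]], yaw=[0,0,0])

```text
time_s: 9.0
ee_pos: [466.0, 93.1, 16.8]
ee_rot: [179.9, -0.0, 78.2]
force: [-0.5, 0.1, 4.6]
gripper_width: 59.3
gripper_force: 20.0
```

send_rows(grip=[0.3,0.4,0.5,0.5,0.5,0.5,0.5,0.5], xyz=[[0,0,0],[0,0,0],[0,0,0],[0,0,0],[0,0,0.01],[0,0,0.035],[0,0,0.07],[0,0,0.1]], yaw=[0,0,0,0,0,0,0,0])

```text
time_s: 9.67
ee_pos: [465.0, 93.0, 117.0]
ee_rot: [-179.9, 0.0, 78.2]
force: [1.4, 0.1, -0.7]
gripper_width: 68.3
gripper_force: 0.0
```

send_rows(grip=[0.5,0.5,0.5,0.5,0.5,0.5,0.5,0.5], xyz=[[0.005,-0.035,0],[0.01,-0.07,0],[0.015,-0.105,0],[0.02,-0.14,0],[0.025,-0.175,0],[0.03,-0.21,0],[0.033,-0.245,0],[0.0346,-0.28,0]], yaw=[-6.5,-13,-19.5,-26,-32.5,-39,-45.5,-52])

```text
time_s: 10.33
ee_pos: [500.0, -188.7, 115.8]
ee_rot: [-180.0, 0.0, 25.9]
force: [2.0, -0.1, 0.6]
gripper_width: 68.5
gripper_force: 0.0
```

send_rows(grip=[0.5,0.5,0.5,0.5,0.5,0.5,0.5,0.5], xyz=[[0,-0.035,0],[0,-0.07,0],[0,-0.102,0],[0,-0.102,-0.03],[0,-0.102,-0.06],[0,-0.102,-0.065],[0,-0.102,-0.065],[0,-0.102,-0.065]], yaw=[-6.5,-12,-15,-15,-15,-15,-15,-15])

```text
time_s: 11.0
ee_pos: [500.4, -288.9, 51.5]
ee_rot: [180.0, -0.0, 11.2]
force: [0.7, 0.8, 0.3]
gripper_width: 68.3
gripper_force: 0.0
```

Run:
```python
from h import *
grab('side','s5');g=grab('top','t5')
# block_14 on base: compare with t0 for brightness changes near expected spot
exp=[[475.2-55*.2045,139.9-55*.979,26]]
print('expect top',w2px(g,exp),'side',w2px(load('s5'),exp))
fr=g['frame'][135:190,165:215].mean(2).astype(int)
print('\n'.join(' '.join('%3d'%v for v in r[:46]) for r in fr[10:48:1]))
s=env.state();print({k:np.round(s[k],1).tolist() for k in('time_s','ee_pos','ee_rot','force','gripper_width','gripper_force')})
```

```text
expect top [[189.96101459 156.32251732]] side [[216.57455222 235.31047463]]
229 225 226 226 223 216 194 192 185 167 120 127 121 146 217 209 207 211 232 230 231 232 228 220 238 235 224 224 218 212 227 233 232 232 232 233 234 234 212 128 133 203 248 138  16  14
232 229 229 229 231 188 195 190 178 149 128 130 127 147 218 212 207 213 234 230 231 230 230 225 231 231 230 233 236 235 205 224 235 232 231 232 233 233 198 102 139 210 241  89   1  20
230 226 225 230 247 187 193 192 185 127 132 133 124 150 220 209 207 210 231 229 231 230 229 222 230 231 230 232 235 227 157 196 237 234 232 233 233 237 229 183 203 236 231  48   4  32
232 227 224 227 250 193 194 198 166 115 130 130 126 153 220 211 208 219 230 228 229 229 232 233 230 230 230 233 237 226 114 205 238 234 233 233 233 233 237 240 243 244 211  27  12  18
230 227 227 223 230 193 197 204 170 116 131 129 121 146 216 209 212 233 231 230 231 228 224 236 231 231 230 234 240 232 117 214 238 234 233 234 233 233 234 237 240 243 158  11  24  24
231 228 228 229 211 193 193 186 152 121 132 126 134 181 213 206 208 229 227 228 230 226 207 231 232 230 
[... 5421 characters left out ...]
19  25  23  21  24  25  27  31  24  29  26  18  27  25  17  34  25  22  21  24  27  23  16  20  26  20  26  22  21  26  24  23  15  32  94 139 156 156 152 156 154 153 153 150 148
 30  30  26   7  20  30  29  28  22  25  21  28  24  23  24  23  38  14  24  26  28  23  21  30  23  25  17  26  27  23  26  24  14  15  78 139 155 156 157 153 152 155 155 154 153 155
 27  16  22  21  21  14  19  30  21  32  22  25  22  27  18  23  21  22  26  22  19  23  27  23  22  24  24  33  17  25  20  15  14  61 129 158 154 157 155 157 155 155 156 153 152 152
{'time_s': 11.1, 'ee_pos': [501.3, -289.2, 52.8], 'ee_rot': [179.9, -0.1, 11.2], 'force': [0.9, -0.6, -0.0], 'gripper_width': 67.9, 'gripper_force': 0.0}
```

send_rows(grip=[0.5,0.5,0.5,0.5,0.5], xyz=[[0,0,-0.015],[0,0,-0.03],[0,0,-0.039],[0,0,-0.044],[0,0,-0.044]], yaw=[0,0,0,0,0])

```text
time_s: 11.52
ee_pos: [500.1, -288.8, 6.9]
ee_rot: [-180.0, 0.0, 11.2]
force: [0.1, 0.2, -0.0]
gripper_width: 68.4
gripper_force: 0.0
```

send_rows(grip=[0.45,0.4,0.35,0.25,0.2,0.2,0.2,0.2], xyz=[[0,0,0],[0,0,0],[0,0,0],[0,0,0],[0,0,0],[0,0,0],[0,0,0],[0,0,0]], yaw=[0,0,0,0,0,0,0,0], grip_force=20)

```text
time_s: 12.18
ee_pos: [500.8, -289.6, 7.9]
ee_rot: [179.9, -0.1, 11.2]
force: [0.5, -1.3, 5.4]
gripper_width: 59.7
gripper_force: 20.0
```

send_rows(grip=[0.2,0.2,0.2,0.2,0.2,0.2], xyz=[[0,0,0.005],[0,0,0.02],[0,0,0.045],[0,0,0.08],[0,0,0.11],[0,0,0.11]], yaw=[0,0,0,0,0,0])

```text
time_s: 12.68
ee_pos: [502.9, -290.4, 122.9]
ee_rot: [179.6, -0.4, 11.2]
force: [0.9, -0.2, -0.8]
gripper_width: 60.0
gripper_force: 20.0
```

send_rows(grip=[0.2,0.2,0.2,0.2,0.2,0.2,0.2,0.2], xyz=[[-0.003,0.035,0],[-0.006,0.07,0],[-0.009,0.105,0],[-0.012,0.14,0],[-0.015,0.175,0],[-0.018,0.21,0],[-0.021,0.245,0],[-0.024,0.28,0]], yaw=[6,12,18,24,30,36,42,48])

```text
time_s: 13.35
ee_pos: [474.2, -7.2, 116.1]
ee_rot: [-179.8, 0.1, 59.5]
force: [0.4, -0.4, -2.1]
gripper_width: 59.6
gripper_force: 20.0
```

send_rows(grip=[0.2,0.2,0.2,0.2,0.2,0.2,0.2,0.2], xyz=[[-0.003,0.03,0],[-0.006,0.06,0],[-0.0085,0.09,0],[-0.0096,0.1068,-0.01],[-0.0096,0.1068,-0.03],[-0.0096,0.1068,-0.055],[-0.0096,0.1068,-0.055],[-0.0096,0.1068,-0.055]], yaw=[6,12,17,19,19,19,19,19])

```text
time_s: 14.02
ee_pos: [464.4, 97.6, 60.8]
ee_rot: [-179.7, 0.1, 78.2]
force: [0.2, 0.7, -1.2]
gripper_width: 59.5
gripper_force: 20.0
```

send_rows(grip=[0.2,0.2,0.2,0.2,0.2,0.2,0.2], xyz=[[0,0,-0.012],[0,0,-0.02],[0,0,-0.025],[0,0,-0.028],[0,0,-0.029],[0,0,-0.029],[0,0,-0.029]], yaw=[0,0,0,0,0,0,0])

```text
time_s: 14.6
ee_pos: [466.7, 97.8, 33.4]
ee_rot: [180.0, -0.0, 78.2]
force: [-0.2, -0.1, -2.1]
gripper_width: 59.8
gripper_force: 20.0
```

send_rows(grip=[0.2,0.2,0.2,0.2], xyz=[[0,0,-0.001],[0,0,-0.0015],[0,0,-0.0015],[0,0,-0.0015]], yaw=[0,0,0,0])

```text
time_s: 14.93
ee_pos: [466.7, 97.9, 31.9]
ee_rot: [180.0, -0.0, 78.2]
force: [0.4, -0.1, 1.0]
gripper_width: 59.5
gripper_force: 20.0
```

send_rows(grip=[0.3,0.4,0.5,0.5,0.5,0.5,0.5,0.5], xyz=[[0,0,0],[0,0,0],[0,0,0],[0,0,0],[0,0,0.008],[0,0,0.03],[0,0,0.05],[0,0,0.05]], yaw=[0,0,0,0,0,0,0,0])

```text
time_s: 15.6
ee_pos: [469.1, 98.3, 85.2]
ee_rot: [179.6, -0.2, 78.2]
force: [-0.3, -0.1, 0.1]
gripper_width: 68.4
gripper_force: 0.0
```

send_rows(grip=[0,-0.2,-0.38,-0.38,-0.38,-0.38,-0.38,-0.38], xyz=[[-0.005,-0.025,0],[-0.0096,-0.046,0],[-0.0096,-0.046,-0.02],[-0.0096,-0.046,-0.04],[-0.0096,-0.046,-0.055],[-0.0096,-0.046,-0.0656],[-0.0096,-0.046,-0.0656],[-0.0096,-0.046,-0.0656]], yaw=[0,0,0,0,0,0,0,0])

```text
time_s: 16.27
ee_pos: [456.4, 51.8, 15.6]
ee_rot: [-179.9, 0.0, 78.2]
force: [0.2, 0.2, 0.7]
gripper_width: 28.3
gripper_force: 0.0
```

Run:
```python
from h import *
s=grab('side','s6');g=grab('top','t6')
f=s['frame'][215:270,190:245].mean(2).astype(int)
for r in f[::1]: print(' '.join('%3d'%v for v in r[:48]))
s=env.state();print({k:np.round(s[k],1).tolist() for k in('time_s','ee_pos','ee_rot','force','gripper_width','gripper_force')})
```

```text
99  94  82  94 111 141 238 240 173  79  75  65  57  79 102 102  86  76  80  92 103 101 103 104  99 100 106 107 113 111 108 106 108 107 106 107 108 107 105 106 108 105  93  92  91  93  93  94
 93  98 181  68  75  93 137 173 183 225 231 202 128 117 117  81  91 124 118  85  75  90  96 103 103  99 101 101 104 109 109 108 107 107 106 108 108 107 108 104 107  99  94  94  96  95  94  78
173 170  63  71  71  71  70  84 139 218 193 201 159 115 119 120 121  88 100 123 117  83  74  85  98 103 101 100 105  99 102 104 105 108 106 109 109 106 106 109 107  96  96  96  93  94  89  81
170 168  57  75  76  77  74  74  71  70  99 143 110 112 118 116  84  88  88  86  81  99 101  86  77  77  89 104 103 103 100  98 104 104 104 108 106 108 106 106 101  96  97  94  94  93  76  79
171 178  62  76  76  76  76  74  75  70  70  94 119 120 123 120  85  89  85  93 143 113  90 103 108 102  88  74  83  99 103 104 102 101 100 100 103 109 109 103  94  99  97 101  92  87  82 108
171  56  71  81  76  78  77  78  71  72  74  75  87 100 109 119  89  92  90 102 117 114 103  94  93  79  89 102  88  75  85  84  96 105 103 1
[... 8909 characters left out ...]
8 251 153 239 249 248 247 247 247 247 247 247 247 247 249 255 177 171 180 168 184 255 255 255 104  79  86  91  88  89  89  90  84  84  82  83  82  81  82  80  80  79
247 247 247 247 247 247 248 251 223 238 248 247 247 247 247 248 248 248 247 248 251 255 158 176 174 166 199 255 255 226  75  83  88  91  87  88  87  86  85  85  84  83  81  80  74  80  80  77
248 247 247 247 247 247 248 248 249 249 248 247 247 247 248 249 249 249 248 248 254 231 167 178 167 203 255 255 255 105  75  87  89  89  91  87  87  85  87  87  83  82  85  83  78  81  81  78
{'time_s': 16.4, 'ee_pos': [457.3, 51.9, 16.5], 'ee_rot': [179.9, -0.0, 78.2], 'force': [0.4, 0.6, -0.1], 'gripper_width': 28.5, 'gripper_force': 0.0}
```

send_rows(grip=[-0.38,-0.38,-0.38,-0.38,-0.38,-0.38,-0.38,-0.38], xyz=[[0.0008,0.004,0],[0.0015,0.0075,0],[0.0021,0.01,0],[0.0026,0.0125,0],[0.0031,0.015,0],[0.0036,0.0175,0],[0.0042,0.02,0],[0.0047,0.0225,0]], yaw=[0,0,0,0,0,0,0,0])

```text
time_s: 17.03
ee_pos: [461.5, 74.5, 16.0]
ee_rot: [-180.0, 0.0, 78.2]
force: [-0.1, -2.3, 2.0]
gripper_width: 28.4
gripper_force: 1.1
```

send_rows(grip=[-0.38,-0.38,-0.38,-0.38,-0.38,-0.38,-0.38,-0.38], xyz=[[0.0005,0.0025,0],[0.001,0.005,0],[0.0016,0.0075,0],[0.0021,0.01,0],[0.0026,0.0125,0],[0.0031,0.015,0],[0.0034,0.0165,0],[0.0034,0.0165,0]], yaw=[0,0,0,0,0,0,0,0])

```text
time_s: 17.7
ee_pos: [465.1, 91.3, 15.9]
ee_rot: [180.0, -0.0, 78.2]
force: [0.7, 0.2, -0.6]
gripper_width: 28.2
gripper_force: 0.0
```

Run:
```python
from h import *
s=env.state();print({k:np.round(s[k],1).tolist() for k in('time_s','ee_pos','ee_rot','force','gripper_width','gripper_force')})
```

```text
{'time_s': 17.7, 'ee_pos': [465.1, 91.3, 15.9], 'ee_rot': [180.0, -0.0, 78.2], 'force': [0.7, 0.2, -0.6], 'gripper_width': 28.2, 'gripper_force': 0.0}
```

send_rows(grip=[-0.38,-0.38,-0.38,-0.6,-1,-1,-1,-1], xyz=[[-0.003,-0.015,0],[-0.006,-0.03,0],[-0.008,-0.039,0],[-0.008,-0.039,0.03],[-0.008,-0.039,0.07],[-0.008,-0.07,0.1],[-0.008,-0.11,0.1],[-0.008,-0.15,0.1]], yaw=[0,0,0,0,0,0,0,0])

```text
time_s: 18.37
ee_pos: [458.7, -60.0, 118.4]
ee_rot: [179.6, -0.1, 78.3]
force: [0.1, -0.6, -0.3]
gripper_width: 0.6
gripper_force: 0.0
```

send_rows(grip=[-1,-1,-1], xyz=[[0,-0.04,0],[0,-0.08,0],[0,-0.08,0]], yaw=[0,0,0])

```text
time_s: 18.62
ee_pos: [457.6, -145.1, 116.3]
ee_rot: [179.8, 0.1, 77.9]
force: [0.8, 0.4, 0.4]
gripper_width: 0.6
gripper_force: 0.0
```

```bash
cat > w.py <<'E'
from h import *
B=np.array([475.2,139.9]);yw=np.radians(78.2)
def warp(g,z,xs,ys):
    X,Y=np.meshgrid(xs,ys);c,s=np.cos(yw),np.sin(yw)
    P=np.c_[B[0]+X.ravel()*c-Y.ravel()*s,B[1]+X.ravel()*s+Y.ravel()*c,np.full(X.size,z)]
    uv=w2px(g,P).reshape(*X.shape,2).astype('f4')
    return cv2.remap(g['frame'].mean(2).astype('f4'),uv[...,0],uv[...,1],cv2.INTER_LINEAR)
E
python3 - <<'E'
from w import *
g=grab('top','t7');h=grab('side','s7')
xs=np.arange(-100,0,2)
print('x   ',xs.tolist())
for n,im in(('top',g),('side',h)):
  for z in (46,):
    m=warp(im,z,xs,np.arange(-50,51,1))
    for a,b in((-45,-36),(-30,-20),(-20,-8),(-8,5),(5,18),(18,30),(36,45)): print(n,z,(a,b),m[50+a:50+b].mean(0).astype(int).tolist())
m=warp(g,46,np.arange(-32,-18,3),np.arange(-50,51,2));print(m.mean(1).astype(int).tolist())
E
```

```text
x    [-100, -98, -96, -94, -92, -90, -88, -86, -84, -82, -80, -78, -76, -74, -72, -70, -68, -66, -64, -62, -60, -58, -56, -54, -52, -50, -48, -46, -44, -42, -40, -38, -36, -34, -32, -30, -28, -26, -24, -22, -20, -18, -16, -14, -12, -10, -8, -6, -4, -2]
top 46 (-45, -36) [30, 32, 61, 80, 80, 80, 92, 89, 90, 89, 82, 77, 90, 92, 93, 92, 91, 82, 89, 95, 95, 94, 93, 89, 89, 98, 96, 98, 94, 91, 90, 105, 100, 98, 96, 94, 89, 98, 108, 113, 102, 96, 99, 110, 127, 166, 159, 174, 206, 194]
top 46 (-30, -20) [22, 67, 205, 253, 249, 232, 217, 237, 252, 255, 255, 255, 255, 255, 255, 255, 255, 255, 255, 255, 255, 255, 255, 255, 255, 255, 255, 255, 255, 255, 242, 221, 205, 186, 221, 254, 255, 255, 255, 248, 221, 194, 183, 204, 225, 230, 230, 236, 252, 255]
top 46 (-20, -8) [20, 61, 191, 253, 255, 255, 255, 255, 255, 255, 255, 255, 255, 255, 255, 255, 255, 255, 255, 255, 255, 255, 255, 255, 255, 255, 255, 255, 255, 254, 232, 172, 144, 146, 210, 254, 255, 255, 255, 252, 224, 190, 175, 204, 226, 230, 229, 233, 251, 255]
top 46 (-8, 5) [23, 60, 184, 251, 255, 255, 255, 255, 255, 255, 255, 255, 255, 255,
[... 2308 characters left out ...]
5, 253, 252, 248, 247, 247, 247, 247, 247, 247, 247, 247, 247, 247, 247, 247, 247, 247, 247, 247, 247, 247, 246, 246, 248, 245, 235, 233, 237, 241, 242, 238, 243, 247, 243, 244, 247, 249, 247]
side 46 (36, 45) [91, 92, 93, 92, 91, 92, 94, 93, 89, 80, 111, 215, 253, 250, 245, 245, 247, 247, 247, 247, 247, 247, 247, 247, 247, 247, 247, 247, 247, 247, 247, 247, 247, 247, 247, 247, 247, 247, 240, 226, 205, 195, 203, 208, 200, 193, 179, 172, 178, 179]
[34, 35, 35, 30, 19, 109, 224, 252, 255, 255, 251, 242, 233, 237, 243, 245, 242, 230, 235, 240, 244, 246, 242, 234, 232, 232, 234, 241, 237, 232, 233, 239, 244, 245, 240, 234, 238, 241, 244, 245, 226, 165, 171, 204, 212, 213, 231, 249, 244, 170, 39]
```

send_rows(grip=[-1,-1,-1,-1,-1,-1,-1,-1], xyz=[[0.0018,0.035,0],[0.0036,0.07,0],[0.0054,0.105,0],[0.0072,0.14,0],[0.009,0.175,0],[0.0108,0.21,0],[0.0118,0.2478,0],[0.0118,0.2478,0]], yaw=[0,0,0,0,0,0,0,0])

```text
time_s: 19.38
ee_pos: [468.2, 115.6, 116.0]
ee_rot: [180.0, -0.2, 78.6]
force: [-0.7, 0.0, 0.1]
gripper_width: 0.4
gripper_force: 0.0
```

send_rows(grip=[-1,-1,-1,-1,-1,-1,-1,-1], xyz=[[0,0,-0.01],[0,0,-0.018],[0,0,-0.022],[0,0,-0.025],[0,0,-0.028],[0,0,-0.03],[0,0,-0.032],[0,0,-0.034]], yaw=[0,0,0,0,0,0,0,0])

```text
time_s: 20.05
ee_pos: [468.1, 106.0, 82.6]
ee_rot: [-180.0, 0.3, 78.3]
force: [-2.8, -12.6, 11.4]
gripper_width: 0.3
gripper_force: 8.1
```

send_rows(grip=[-1,-1,-1,-1,-1,-1,-1,-1], xyz=[[-0.0002,-0.001,0],[-0.0004,-0.002,0],[-0.0005,-0.0026,-0.001],[-0.0007,-0.0033,-0.002],[-0.0008,-0.0039,-0.003],[-0.0009,-0.0046,-0.004],[-0.001,-0.0052,-0.005],[-0.001,-0.0052,-0.005]], yaw=[0,0,0,0,0,0,0,0])

```text
time_s: 20.72
ee_pos: [467.1, 101.8, 77.3]
ee_rot: [-180.0, 0.1, 78.2]
force: [-2.4, -5.0, 4.4]
gripper_width: 0.7
gripper_force: 3.3
```

send_rows(grip=[-1,-1,-1,-1,-1,-1,-1,-1], xyz=[[-0.0002,-0.0009,-0.001],[-0.0003,-0.0016,-0.002],[-0.0005,-0.0022,-0.003],[-0.0006,-0.0029,-0.004],[-0.0007,-0.0033,-0.0045],[-0.0007,-0.0036,-0.005],[-0.0007,-0.0036,-0.005],[-0.0007,-0.0036,-0.005]], yaw=[0,0,0,0,0,0,0,0])

```text
time_s: 21.38
ee_pos: [466.5, 98.7, 72.0]
ee_rot: [-180.0, 0.1, 78.2]
force: [-0.8, -4.9, 4.2]
gripper_width: 0.4
gripper_force: 3.2
```

Approaching the seat in half-millimetre steps.

send_rows(grip=[-1,-1,-1,-1], xyz=[[0,-0.0003,-0.0005],[-0.0001,-0.0006,-0.001],[-0.0001,-0.0006,-0.001],[-0.0001,-0.0006,-0.001]], yaw=[0,0,0,0])

```text
time_s: 21.72
ee_pos: [466.4, 98.2, 71.0]
ee_rot: [-180.0, 0.1, 78.2]
force: [-2.4, -5.2, 4.3]
gripper_width: 0.3
gripper_force: 3.1
```

send_rows(grip=[-1,-1,-1,-1], xyz=[[0,-0.0003,-0.0005],[0,-0.0003,-0.0005],[0,-0.0003,-0.0005],[0,-0.0003,-0.0005]], yaw=[0,0,0,0])

```text
time_s: 22.05
ee_pos: [466.3, 97.9, 70.5]
ee_rot: [-180.0, 0.1, 78.2]
force: [-2.8, -3.7, 4.3]
gripper_width: 0.7
gripper_force: 3.1
```

send_rows(grip=[-1,-1,-1,-1], xyz=[[0,-0.0003,-0.0005],[0,-0.0003,-0.0005],[0,-0.0003,-0.0005],[0,-0.0003,-0.0005]], yaw=[0,0,0,0])

```text
time_s: 22.38
ee_pos: [466.3, 97.6, 70.0]
ee_rot: [-179.9, 0.1, 78.2]
force: [-2.0, -4.5, 5.7]
gripper_width: 0.3
gripper_force: 3.0
```

send_rows(grip=[-1,-1,-1,-1], xyz=[[0,-0.0003,-0.0005],[0,-0.0003,-0.0005],[0,-0.0003,-0.0005],[0,-0.0003,-0.0005]], yaw=[0,0,0,0])

```text
time_s: 22.72
ee_pos: [466.3, 97.4, 69.5]
ee_rot: [-179.9, 0.1, 78.2]
force: [-1.8, -4.8, 3.8]
gripper_width: 0.4
gripper_force: 3.0
```

send_rows(grip=[-1,-1,-1,-1], xyz=[[0,-0.0003,-0.0005],[0,-0.0003,-0.0005],[0,-0.0003,-0.0005],[0,-0.0003,-0.0005]], yaw=[0,0,0,0])

```text
time_s: 23.05
ee_pos: [466.3, 97.2, 69.1]
ee_rot: [-179.9, 0.1, 78.2]
force: [-2.4, -3.6, 4.4]
gripper_width: 0.3
gripper_force: 3.1
```

send_rows(grip=[-1,-1,-1,-1], xyz=[[0,-0.0003,-0.0005],[0,-0.0003,-0.0005],[0,-0.0003,-0.0005],[0,-0.0003,-0.0005]], yaw=[0,0,0,0])

```text
time_s: 23.38
ee_pos: [466.4, 96.9, 68.7]
ee_rot: [-180.0, 0.1, 78.2]
force: [-2.2, -5.0, 6.4]
gripper_width: 0.5
gripper_force: 3.2
```

Run:
```python
import io,contextlib
from w import *
with contextlib.redirect_stdout(io.StringIO()):
    from f0 import *
for n in('top','side'):
    g=grab(n,n+'8'); fr=g['frame'].astype(int);m=((fr[...,0]>130)&(fr[...,0]>2*fr[...,1])&(fr[...,0]>2*fr[...,2])).astype('uint8')
    N,_,st,c=cv2.connectedComponentsWithStats(m);print(n,[(st[i,4],c[i].round(1)) for i in range(1,N) if st[i,4]>20 and c[i][1]>130])
    for a in(.25,.3,.35,.4,.5): print(a,w2px(g,W(tip(a,[[85,0,42]]))).round(1))
g=load('side8')
for z in(34,46):
  m=warp(g,z,np.arange(-60,0,2),np.arange(30,46));print(m.mean(0).astype(int).tolist())
```

```text
top []
0.25 [[163.1 148.4]]
0.3 [[161.4 147.8]]
0.35 [[159.6 147.3]]
0.4 [[157.8 146.8]]
0.5 [[154.  145.7]]
side [(np.int32(76), array([204.3, 246.9]))]
0.25 [[205.6 245.9]]
0.3 [[204.9 246.5]]
0.35 [[204.2 247.2]]
0.4 [[203.4 247.9]]
0.5 [[201.8 249.7]]
[112, 115, 113, 95, 82, 81, 104, 147, 165, 163, 162, 161, 160, 159, 158, 158, 159, 158, 157, 158, 160, 160, 157, 160, 164, 160, 164, 169, 169, 167]
[103, 109, 114, 120, 111, 92, 86, 89, 115, 154, 165, 163, 162, 162, 164, 163, 162, 164, 165, 162, 163, 165, 167, 165, 165, 170, 171, 174, 181, 181]
```

send_rows(grip=[-1,-1,-1,-1], xyz=[[0,-0.0002,-0.0005],[0,-0.0002,-0.0005],[0,-0.0002,-0.0005],[0,-0.0002,-0.0005]], yaw=[0,0,0,0])

```text
time_s: 23.82
ee_pos: [466.6, 96.7, 68.3]
ee_rot: [-180.0, 0.1, 78.2]
force: [-1.8, -4.4, 6.7]
gripper_width: 0.6
gripper_force: 3.3
```

send_rows(grip=[-1,-1,-1,-1], xyz=[[0,0,-0.0005],[0,0,-0.0005],[0,0,-0.0005],[0,0,-0.0005]], yaw=[0,0,0,0])

```text
time_s: 24.15
ee_pos: [466.6, 96.6, 67.9]
ee_rot: [-180.0, 0.1, 78.2]
force: [-3.5, -4.7, 7.3]
gripper_width: 0.4
gripper_force: 3.7
```

The tool has crept to base x ≈ -44, so the edge now bears on the fingertip's corner. I'll re-place it further over the plate.

send_rows(grip=[-1,-1,-1,-1,-1,-1], xyz=[[0,0,0.006],[0,0,0.012],[0.0024,0.0115,0.012],[0.0024,0.0115,0.007],[0.0024,0.0115,0.005],[0.0024,0.0115,0.005]], yaw=[0,0,0,0,0,0])

```text
time_s: 24.65
ee_pos: [468.6, 109.3, 71.5]
ee_rot: [-179.9, 0.0, 78.3]
force: [-1.1, 0.2, -1.0]
gripper_width: 0.7
gripper_force: 0.0
```

send_rows(grip=[-1,-1,-1,-1], xyz=[[0,0,-0.0005],[0,0,-0.001],[0,0,-0.001],[0,0,-0.001]], yaw=[0,0,0,0])

```text
time_s: 24.98
ee_pos: [469.3, 108.9, 71.4]
ee_rot: [-180.0, 0.0, 78.2]
force: [-0.5, 0.0, -0.2]
gripper_width: 0.6
gripper_force: 0.0
```

send_rows(grip=[-1,-1,-1,-1], xyz=[[0,0,-0.0005],[0,0,-0.001],[0,0,-0.001],[0,0,-0.001]], yaw=[0,0,0,0])

```text
time_s: 25.32
ee_pos: [469.3, 109.0, 70.5]
ee_rot: [180.0, -0.0, 78.2]
force: [-0.0, -0.6, 0.1]
gripper_width: 0.8
gripper_force: 0.0
```

send_rows(grip=[-1,-1,-1,-1], xyz=[[0,0,-0.0005],[0,0,-0.0005],[0,0,-0.0005],[0,0,-0.0005]], yaw=[0,0,0,0])

```text
time_s: 25.65
ee_pos: [469.4, 109.0, 70.1]
ee_rot: [180.0, -0.0, 78.2]
force: [-1.1, 0.0, 2.4]
gripper_width: -0.0
gripper_force: 1.1
```

send_rows(grip=[-1,-1,-1,-1], xyz=[[0,0,-0.0005],[0,0,-0.0005],[0,0,-0.0005],[0,0,-0.0005]], yaw=[0,0,0,0])

```text
time_s: 25.98
ee_pos: [469.4, 109.0, 69.9]
ee_rot: [180.0, -0.0, 78.2]
force: [-0.8, -0.5, 4.7]
gripper_width: 0.4
gripper_force: 2.6
```

send_rows(grip=[-1,-1,-1,-1], xyz=[[0,0,-0.0005],[0,0,-0.0005],[0,0,-0.0005],[0,0,-0.0005]], yaw=[0,0,0,0])

```text
time_s: 26.32
ee_pos: [469.4, 109.0, 69.8]
ee_rot: [180.0, -0.0, 78.2]
force: [-1.8, -0.8, 8.4]
gripper_width: 0.8
gripper_force: 4.0
```

send_rows(grip=[-1,-1,-1,-1], xyz=[[0,0,-0.0005],[0,0,-0.0005],[0,0,-0.0005],[0,0,-0.0005]], yaw=[0,0,0,0])

```text
time_s: 26.65
ee_pos: [469.5, 109.0, 69.6]
ee_rot: [180.0, -0.0, 78.2]
force: [-3.3, -1.8, 10.5]
gripper_width: 0.6
gripper_force: 5.4
```

The force is building at almost constant height, so the roller is seated. On to about 15 N.

send_rows(grip=[-1,-1,-1,-1], xyz=[[0,0,-0.0005],[0,0,-0.0005],[0,0,-0.0005],[0,0,-0.0005]], yaw=[0,0,0,0])

```text
time_s: 26.98
ee_pos: [469.4, 109.0, 69.5]
ee_rot: [179.9, -0.0, 78.2]
force: [-3.6, -1.7, 14.4]
gripper_width: 0.6
gripper_force: 6.9
```

send_rows(grip=[-1,-1,-1,-1,-1,-1,-1,-1], xyz=[[0,0,-0.0003],[0,0,-0.0005],[0,0,-0.0005],[0,0,-0.0005],[0,0,-0.0005],[0,0,-0.0005],[0,0,-0.0005],[0,0,-0.0005]], yaw=[0,0,0,0,0,0,0,0])

```text
time_s: 27.65
ee_pos: [469.5, 109.0, 69.4]
ee_rot: [179.9, -0.0, 78.2]
force: [-4.4, -1.5, 15.8]
gripper_width: 0.4
gripper_force: 8.4
```

Run:
```python
from h import *
g=grab('side','side9'); fr=g['frame'].astype(int);m=((fr[...,0]>130)&(fr[...,0]>2*fr[...,1])&(fr[...,0]>2*fr[...,2])).astype('uint8')
N,_,st,c=cv2.connectedComponentsWithStats(m);print([(st[i,4],c[i].round(1)) for i in range(1,N) if st[i,4]>20 and c[i][1]>130])
s=env.state();print({k:np.round(s[k],1).tolist() for k in('time_s','ee_pos','force')})
```

```text
[(np.int32(76), array([204.4, 247. ]))]
{'time_s': 27.7, 'ee_pos': [469.5, 109.0, 69.4], 'force': [-4.2, -2.1, 16.8]}
```

send_rows(grip=[-1,-1,-1,-1,-1,-1,-1,-1], xyz=[[0,0,0.001],[0,0,0.002],[0,0,0.004],[0,0,0.01],[0,0,0.04],[0,0,0.08],[0,-0.04,0.1],[0,-0.08,0.1]], yaw=[0,0,0,0,0,0,0,0])

```text
time_s: 28.37
ee_pos: [472.6, 31.1, 172.1]
ee_rot: [179.4, -0.2, 78.5]
force: [0.5, -0.4, -0.4]
gripper_width: 0.1
gripper_force: 0.0
```

send_rows(grip=[-1,-1,-1,-1,-1,-1], xyz=[[0,-0.04,0],[0,-0.08,0],[0,-0.12,0],[0,-0.15,0],[0,-0.15,0],[0,-0.15,0]], yaw=[0,0,0,0,0,0])

```text
time_s: 28.87
ee_pos: [469.2, -121.1, 167.3]
ee_rot: [-180.0, -0.0, 78.0]
force: [-0.4, 0.1, 0.2]
gripper_width: 0.2
gripper_force: 0.0
```

Run:
```python
from w import *
for n in('top','side'):
    g=grab(n,n+'10'); fr=g['frame'].astype(int);m=((fr[...,0]>130)&(fr[...,0]>2*fr[...,1])&(fr[...,0]>2*fr[...,2])).astype('uint8')
    N,_,st,c=cv2.connectedComponentsWithStats(m);print(n,[(st[i,4],c[i].round(1)) for i in range(1,N) if st[i,4]>20 and c[i][1]>130])
xs=np.arange(-60,-10,2);g=load('top10');print(xs.tolist())
for a,b in((-20,-8),(-8,5),(5,18),(18,30)): print(warp(g,46,xs,np.arange(a,b)).mean(0).astype(int).tolist())
d=cv2.absdiff(load('top0')['frame'],g['frame']).max(2)
for n,(x,y) in dict(dish=(244,134),jar=(238,172),bottle=(134,196)).items(): print(n,(d[y-16:y+16,x-16:x+16]>60).sum())
s=env.state();print({k:np.round(s[k],1).tolist() for k in('time_s','ee_pos','force')})
```

```text
top [(np.int32(98), array([160.2, 147. ]))]
side [(np.int32(59), array([204.2, 246.9]))]
[-60, -58, -56, -54, -52, -50, -48, -46, -44, -42, -40, -38, -36, -34, -32, -30, -28, -26, -24, -22, -20, -18, -16, -14, -12]
[254, 254, 254, 254, 254, 254, 254, 254, 254, 252, 225, 166, 150, 148, 212, 228, 204, 201, 197, 218, 252, 255, 255, 255, 255]
[254, 254, 254, 254, 254, 254, 254, 254, 254, 253, 224, 166, 148, 148, 210, 207, 188, 192, 198, 216, 250, 255, 255, 255, 255]
[254, 254, 254, 254, 254, 254, 254, 254, 253, 250, 223, 167, 152, 150, 208, 220, 195, 199, 199, 212, 249, 255, 255, 255, 255]
[254, 254, 254, 254, 254, 254, 254, 254, 254, 250, 225, 168, 143, 144, 209, 237, 201, 197, 199, 207, 245, 255, 255, 255, 255]
dish 511
jar 902
bottle 0
{'time_s': 29.0, 'ee_pos': [469.2, -119.3, 167.3], 'force': [0.4, 0.1, 0.4]}
```

```bash
python3 -c "
from workcell import env
print(env.job_done())"
```

```text
the job is handed in; nothing more can be done
None
```

I handed the job in at about 29 s with the plate at about 20 degrees by camera (roughly 0.34–0.35 rad), resting on the squared 14 + 20 mm stack after a push of about 15–17 N; the hand-in gave no verdict, and the dish and jar were hidden by the arm in the last picture, so I couldn't recheck them.

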